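Clip a sample tube into the tube mixer

ROBOT

A 7-joint arm with a two-finger parallel gripper is mounted at the origin on the work surface. World frame = base frame: x ahead of the robot, y to its left, z up, the work surface at z = 0. Lengths are in m, angles in degrees, forces in N, time in s.
With the tool pointing down it reaches from about 0.425 to 0.875 m from the base axis. Payload 4.7 kg.
Tool frame: the origin (TCP) lies on the centre line of the jaws, within the pads' length; the fingertips stand 22 mm ahead of it and the grasp point (between the pads) lies 3 mm ahead of it; y points along the fingers, z is the direction in which the jaws open and shut, and the axes are right-handed (so a half turn about y gives the same grasp; the last joint's range is limited). The gripper opens to 85 mm and grips with 20 to 120 N. Pads are 22 mm wide; open, the fingers measure 114 mm over their backs; the gripper's body (76 mm by 85 mm) begins 54 mm behind the grasp point. The pads swing forward as they close: fully open they stand 13 mm farther back than shut.
Start: joints at [69.735, 18.392, -4.016, 83.108, 1.295, 78.541, -3.26], TCP at [0.234, -0.607, 0.253] pointing down, gripper open.
Joint ranges: [-163.93, 163.93], [-17.29, 119.83], [-79.2, 71.16], [3.27, 140.29], [-89.18, 269.18], [5.43, 117.66], [-154.24, 154.24]. Speed limits (degrees/s): [147.25, 147.25, 180, 180, 180, 180, 180].

INTERFACE

Orientations are given as [roll, pitch, yaw] about the fixed x, y, z axes, in that order (R = Rz(yaw) Ry(pitch) Rx(roll)).
In Python, from workcell import * gives the robot as it stands.
- The arm moves only by the shell command python3 -m jog 'ROWS' [OPENING] [FORCE]. ROWS is JSON, one flat list of numbers, 6 for each row, row after row: the shift along the world's x, y, z in cm, then the turn, a rotation vector about the world's x, y, z in rad. A call has 1 to 20 rows; each row is the pose to reach, as a shift and turn from the pose commanded when the call began; what a row does not reach only later rows make up. A row lasts 1/12 s, in which the tool goes at most 41.7 mm and 7.16 degrees, less where a joint would pass 70% of its speed; a pose out of reach is approached as far as the arm can. A call with a gripper value outside its range is refused whole. OPENING is the gripper's target within -1 to 1 (shut at 1, half-way at 0, fully open at -1), set as the call begins (- or left out, the last holds). The fingers move at their own pace and stop on an object; FORCE is the grip in N (left out, the last holds). Time passes only in rows, so rows that repeat a pose let the fingers close. It gives the time, the measured TCP pose, the force and the opening at its end, in the units of the state.
- state(): the state, without advancing time (a new reading comes with each control period).
- snapshot(name): name is "side" or "top" or "wrist"; returns the picture (480x640x3 uint8, red, green, blue); there is no depth.
- get_calibration(name): a dict with "fx", "fy", "cx", "cy" (pixels), "xyz" and "attitude" of the camera in the world; the wrist camera has in their place "T_tool_cam" (4x4, takes a point from camera to tool coordinates, whose origin is the TCP and whose axes are the tool frame's). Camera axes: x right, y up, looking along -z (the intrinsics and any distortion apply to the point x, -y, -z); pixel columns grow to the right and rows downward; lengths in m; the calibration is good to about 2 mm. A picture is of the moment at which its call begins: read the wrist's pose just before it. get_calibration takes no time and is no camera call.
- job_done(): hands the job in, once; it reports no verdict.
Trained networks look in the newest picture that a camera, given by its name, has taken for a name from the list of things; names that differ only in an ending like _2 or _b are one class to them, and where a whole thing is asked for, a point or a joint stands for the part that bears it (a point fixed in the world has none). Each returns a list of dicts, best first, with "score" (0 to 1); they miss things now and then, are a little off and sometimes report something else, mostly with a low value. They report only what shows in the picture. A call takes as long as a camera call. They do not tell look-alikes from the thing itself.
- cut_out(camera, query): "region" (480x640 bool, what is visible of it).
- spot_point(camera, query): "xyz" ([x, y, z] in m, in world coordinates, good to about 4 mm: a listed point, or the origin of a listed thing).
The state is a dict: "time": time; "qpos": joint angles; "joint_velocities": joint speeds; "tau": joint torques, N m; "tcp_pos": TCP position; "tcp_rot": TCP orientation; "contact_force": force on the tool from outside, world axes, zero at the start; "wrist_torque": the same for the moment, N m; "finger_gap": opening from 0.0 (shut) to 1.0 (fully open).
Only numpy, scipy, OpenCV 4.12 (cv2) and the standard library are available. Lean on these libraries where they do the work, as an engineer would, in place of code of your own. Each camera call takes 0.05 s, during which the arm holds its last target.

TASK

Slide the mixer's clear hood fully open by its black handle. Lay the amber sample tube in the mouth of the clip with its red cap towards the mixer's orange-marked end and let go of it; then press it down past the sprung blue jaw until it snaps fully home, and slide the hood fully shut again over it. Leave the bottles, rack and other things standing where they are.

Things in the scene. Friction and masses are not known exactly. Their poses are not given: they have to be found in the camera images.
- tube_mid (a point): loose amber sample tube, 120 mm long, about 80 g: body 30 mm in diameter, red screw cap 36 mm in diameter at one end. This point is on its axis: the place to grip. Its y axis runs along the tube to the cap; body from y = -52 to 52 mm (first 6 mm tapered), cap 52 to 68 mm. It starts lying level in the white rest, axis 35 mm above the table
- tube_cap (a point): point on the tube's axis in the middle of the red cap, 60 mm from tube_mid
- rest: fixed low white tube rest, 68 mm (x) by 106 mm (y); origin on the table under tube_mid (within 4 mm), y towards the cap. Two saddles 10 mm thick at y = -36 and 36 mm reach 32 mm above the table; between them the base is only 8 mm high, so the tube can be gripped there across its width
- clip_seat (a point): where tube_mid belongs when the tube is fully home in the clip, 45 mm above the table. Axes are the mixer's: z up, y along the clipped tube towards the orange-marked end (cap end), x across, away from the jaw. A tube laid in the clip's mouth stays up on the jaw with its axis about 33 mm above this point; fully home, its top is 60 mm above the table
- clip_mouth (a point): point on the tube axis when the tube lies in the clip's mouth, about 34 mm above clip_seat. The clip is two grey forks at mixer y = -34 and 34 mm, each 12 mm thick; free for fingers between them (y = -28 to 28 mm) above 25 mm from the table. Slot 32 mm wide; fixed prongs on the +x side up to 95 mm above the table, with lead-in; on the -x side the jaw's sloped noses, up to 87 mm
- mixer: fixed tube mixer; origin on the table under clip_seat, same axes. White base x = -62 to 62, y = -240 to 85 mm, 16 mm high, orange marks at its +y end; grey drive housing at y = -232 to -96 mm, 92 mm high
- jaw (a joint): sprung blue jaw with two sloped noses, hinged low on the clip's -x side; 0 rad = sprung shut, about 0.2 rad as the tube passes. Pressing on the middle of the tube from above with about 6 to 12 N swings it out; it springs back over the seated tube by itself
- hood (a joint): clear sliding hood over the clip; 0 m = fully shut (centred over the clip), 0.16 m = fully open, slid towards the mixer's -y end over the drive housing; slides with about 2 N and stays where left. Starts shut or up to 30 mm open. Hood 116 mm wide, 156 mm long (y), roof top 109 mm above the table
- hood_handle (a point): centre of the hood's black handle, a plate standing upright on the middle of the roof: 60 mm wide (mixer x), 14 mm thick (mixer y), from 109 to 150 mm above the table (this point at 130 mm). It can be pushed from either face or pinched across its thickness
- rack: white tube rack with small tubes, 60 x 150 mm, 90 mm high; bystander, in front of the mixer; origin under its centre
- beaker: glass beaker, 72 mm in diameter, 90 mm high; bystander beyond the mixer's orange end; origin under its centre
- bottle: amber bottle, 60 mm in diameter, 165 mm high; bystander behind the mixer; origin under its centre
- jar: jar with a blue lid, 64 mm in diameter, 80 mm high; bystander behind the mixer; origin under its centre
- flask: white plastic bottle with a green cap, 56 mm in diameter, 150 mm high; bystander near the tube; origin under its centre
- carton: small white carton, 60 x 90 mm, 50 mm high; bystander near the tube; origin under its centre
- tin: metal tin, 60 mm in diameter, 90 mm high; bystander near the tube; origin under its centre
Not all that is in view belongs to the job. Leave any yellow look-alike of the part that bears tube_mid alone.

How it is judged (in metres and radians):
On the way, in this order (a step that is already met when the one before it is completed fails the run):
1. the hood is slid open (at least 145 mm) (value of joint hood above 0.145 m), for 0.1 s.
2. the tube lies in the clip's mouth on the jaw, cap towards the orange end, with the fingers off it (z of tube_mid in the frame of clip_seat between 0.025 and 0.045 m and x of tube_mid in the frame of clip_seat between -0.006 and 0.006 m and y of tube_mid in the frame of clip_seat between -0.012 and 0.012 m and y of tube_cap in the frame of clip_seat above 0.04 m and angle between the y axis of tube_mid and the y axis of clip_seat, either way round below 0.15 rad and contact force between the fingers and tube below 0.1 N), for 0.2 s.
3. the tube is pressed home and the jaw has closed over it, the hood still open (z of tube_mid in the frame of clip_seat between -0.004 and 0.004 m and x of tube_mid in the frame of clip_seat between -0.006 and 0.006 m and y of tube_mid in the frame of clip_seat between -0.012 and 0.012 m and y of tube_cap in the frame of clip_seat above 0.04 m and angle between the y axis of tube_mid and the y axis of clip_seat, either way round below 0.06 rad and value of joint jaw below 0.06 rad and value of joint hood above 0.12 m), for 0.2 s.
At the end, for the whole second after the job is handed in: tube at rest in the clip: its middle within 4 mm in height, 6 mm across and 12 mm along of the seat, axis within 0.06 rad of the clip's, cap towards the orange end, jaw sprung shut (below 0.06 rad), hood within 12 mm of fully shut (z of tube_mid in the frame of clip_seat between -0.004 and 0.004 m and x of tube_mid in the frame of clip_seat between -0.006 and 0.006 m and y of tube_mid in the frame of clip_seat between -0.012 and 0.012 m and y of tube_cap in the frame of clip_seat above 0.04 m and angle between the y axis of tube_mid and the y axis of clip_seat, either way round below 0.06 rad and value of joint jaw below 0.06 rad and value of joint hood below 0.012 m and linear speed of tube below 0.02 m/s); the robot touches nothing.
It fails at once if a bystander (rack, beaker, bottle, jar, flask, carton or tin) is shifted more than 30 mm (distance of any of rack, beaker, bottle, jar, flask, carton, tin from where it was at the start of the episode above 0.03 m).
It fails at once if a bystander is tipped by more than 0.4 rad (angle between any of rack, beaker, bottle, jar, flask, carton, tin's own z axis and vertical above 0.4 rad).
It also fails if it takes over 64 s, if anything falls off the work surface, if the arm or the gripper's body presses on something with over 40 N, if the wrist force passes 120 N, or if a joint passes its speed limit or range.

## Working session

There is one attempt and no reset: what is moved stays moved. The work goes in short steps, Python scripts to look and compute and a shell command to move; the robot and the scene stay as the last step left them, time stands still between calls to the robot, and variables do not carry over. Pictures are saved under pics/ and viewed, and the job is handed in when it is done.

```bash
mkdir -p pics; ls; cat > h.py <<'E'
from workcell import *
import numpy as np, cv2
def snap(n,f):
    im=snapshot(n); cv2.imwrite('pics/'+f,im[:,:,::-1]); return im
E
python3 - <<'E'
from h import *
for c in ['side','top','wrist']: snap(c,c+'0.png'); print(c,get_calibration(c))
print(state())
for q in ['tube_mid','tube_cap','rest','clip_seat','clip_mouth','mixer','hood_handle','rack','beaker','bottle','jar','flask','carton','tin']:
  for c in ['top','side']:
    print(q,c,[(np.round(d['xyz'],3).tolist(),round(d['score'],2)) for d in spot_point(c,q)[:3]])
print(state()['time'])
E
```

```text
pics
side {'fx': 470.6041070555847, 'fy': 470.6041070555847, 'cx': 310.7269046873624, 'cy': 236.3542603900789, 'xyz': array([0.5115652 , 0.70976539, 0.90053805]), 'attitude': array([  44.67428868,    0.3627674 , -179.62174251])}
top {'fx': 494.9404415093693, 'fy': 494.9404415093693, 'cx': 321.31209729953207, 'cy': 246.03798115985757, 'xyz': array([ 0.46697482, -0.08002717,  1.07679176]), 'attitude': array([  4.23399127,  -0.2796133 , -88.54025488])}
wrist {'fx': 394.32379501597967, 'fy': 394.32379501597967, 'cx': 327.43501994083465, 'cy': 231.0868693168488, 'T_tool_cam': array([[ 8.41378149e-05, -9.65732411e-01, -2.59539791e-01,
        -6.47561774e-02],
       [ 5.19653444e-04,  2.59539799e-01, -9.65732273e-01,
        -1.20603716e-01],
       [ 9.99999861e-01, -5.36161431e-05,  5.23683285e-04,
        -2.16149801e-03],
       [ 0.00000000e+00,  0.00000000e+00,  0.00000000e+00,
         1.00000000e+00]])}
{'time': 0.15, 'qpos': array([69.73368288, 18.42913385, -4.01694247, 83.15865904,  1.2941288 ,
       78.54088723, -3.25893399]), 'joint_velocities': array([ 0.01467429, -0.2139989
[... 1520 characters left out ...]
e [([0.458, 0.125, -0.002], 0.84)]
beaker top [([0.605, 0.254, 0.002], 0.88)]
beaker side [([0.605, 0.261, 0.002], 0.81)]
bottle top [([0.712, -0.031, 0.0], 0.9), ([0.458, 0.125, -0.002], 0.6)]
bottle side [([0.716, -0.025, 0.0], 0.78)]
jar top [([0.72, 0.179, -0.002], 0.69), ([0.529, -0.316, 0.0], 0.3)]
jar side [([0.718, 0.179, -0.0], 0.71), ([0.609, 0.259, 0.0], 0.56)]
flask top [([0.58, -0.393, -0.001], 0.83)]
flask side [([0.577, -0.396, -0.002], 0.68)]
carton top [([0.441, -0.249, -0.002], 0.73), ([0.713, -0.032, 0.0], 0.15)]
carton side [([0.438, -0.251, 0.0], 0.61)]
tin top [([0.434, -0.412, -0.001], 0.56)]
tin side [([0.431, -0.411, 0.001], 0.6), ([0.577, -0.275, 0.036], 0.48)]
1.55
```

View pics/top0.png

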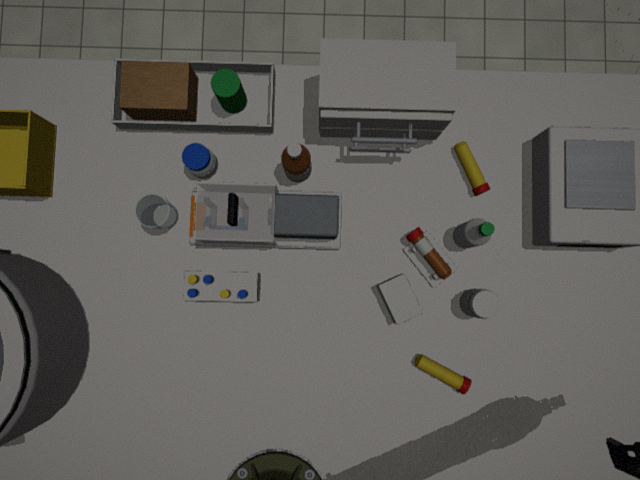

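View pics/side0.png

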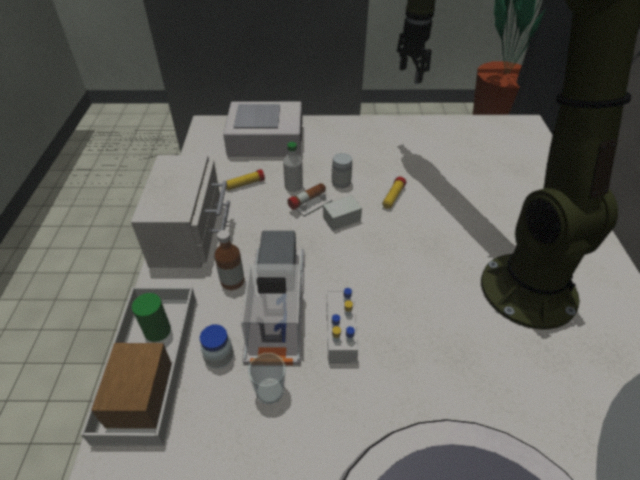

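View pics/wrist0.png

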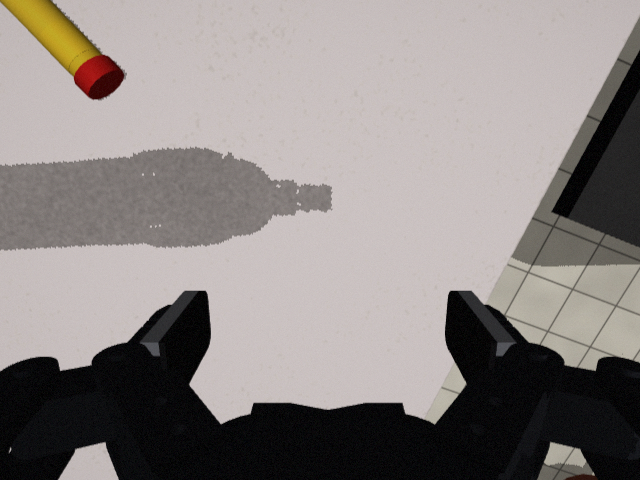

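Top view: the amber tube is in the rest at (430,253), with its cap at (415,235). The mixer is at (265,215), orange end on the left at (193,215), and the hood handle is at (233,209). There are two yellow look-alikes at (470,168) and (443,373). Side view agrees: handle (272,284), amber tube (308,195). I'll measure the mixer's yaw next.

```bash
cat >> h.py <<'E'
from scipy.spatial.transform import Rotation as Rn
def campose(n,st=None):
    c=get_calibration(n)
    if n=='wrist':
        st=st or state(); T=np.eye(4); T[:3,:3]=Rn.from_euler('xyz',st['tcp_rot'],degrees=True).as_matrix(); T[:3,3]=st['tcp_pos']
        T=T@c['T_tool_cam']; return c,T[:3,:3],T[:3,3]
    return c,Rn.from_euler('xyz',c['attitude'],degrees=True).as_matrix(),np.array(c['xyz'])
def ray(n,uv,P=None):
    c,R,o=P or campose(n); u,v=uv
    d=R@np.array([(u-c['cx'])/c['fx'],-(v-c['cy'])/c['fy'],-1]); return o,d/np.linalg.norm(d)
def atz(n,uv,z,P=None):
    o,d=ray(n,uv,P); return o+d*(z-o[2])/d[2]
def tri(rs):
    A=sum(np.eye(3)-np.outer(d,d) for o,d in rs); b=sum((np.eye(3)-np.outer(d,d))@o for o,d in rs)
    return np.linalg.solve(A,b)
E
python3 - <<'E'
from h import *
im=cv2.imread('pics/top0.png'); cv2.imwrite('pics/topc.png',cv2.resize(im[170:260,180:350],None,fx=4.6,fy=4.6,interpolation=cv2.INTER_CUBIC))
im=cv2.imread('pics/side0.png'); cv2.imwrite('pics/sidec.png',cv2.resize(im[160:370,200:370],None,fx=2.8,fy=2.8,interpolation=cv2.INTER_CUBIC))
E
```

```text
(no output)
```

View pics/topc.png

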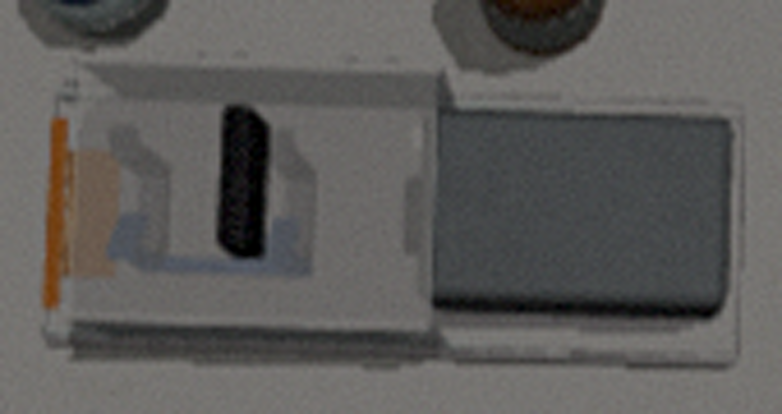

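View pics/sidec.png

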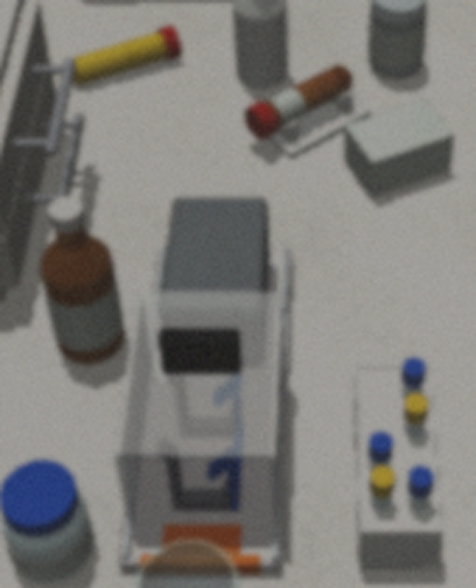

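The crops show the mixer base edge from crop pixel (45,345) to (735,362), the housing, the orange mark on the left, and the blue jaw on the robot side through the hood.

```bash
python3 - <<'E'
from h import *
f=lambda u,v,z: atz('top',(180+u/4.6,170+v/4.6),z)
def ang(a,b):
    d=a-b; return np.degrees(np.arctan2(-d[0],d[1])) # yaw of y axis
print('base',f(45,345,.016),f(735,362,.016),ang(f(45,345,.016),f(735,362,.016)))
print('housing',f(437,112,.092),f(735,120,.092),f(720,305,.092),f(432,298,.092))
print(ang(f(437,112,.092),f(735,120,.092)),ang(f(432,298,.092),f(720,305,.092)))
print('hood edge',ang(f(100,65,.109),f(440,72,.109)))
print('orange', f(59,118,.016),f(50,308,.016))
s=lambda u,v:(200+u/2.8,160+v/2.8)
print('handle', f(243,180,.13), atz('side',s(200,350),.13))
E
```

```text
base [0.54055323 0.19911916 0.016     ] [ 0.54091563 -0.12302247  0.016     ] 0.06445526918040645
housing [0.64171332 0.01272775 0.092     ] [ 0.64161239 -0.11753332  0.092     ] [ 0.5602643  -0.11286257  0.092     ] [0.56007226 0.01225452 0.092     ]
-0.044394596914839095 0.08794164407015946
hood edge 0.3212206935814651
orange [0.64766814 0.19737092 0.016     ] [0.55793706 0.19756804 0.016     ]
handle [0.60405561 0.08942733 0.13      ] [0.60268372 0.09099992 0.13      ]
```

```bash
python3 -m jog '[36.9,74.2,0,0,0,1.203, 36.9,74.2,0,0,0,1.203, 36.9,74.2,0,0,0,1.203, 36.9,74.2,0,0,0,1.203, 36.9,74.2,0,0,0,1.203, 36.9,74.2,0,0,0,1.203, 36.9,74.2,0,0,0,1.203, 36.9,74.2,0,0,0,1.203, 36.9,74.2,0,0,0,1.203, 36.9,74.2,0,0,0,1.203, 36.9,74.2,0,0,0,1.203, 36.9,74.2,0,0,0,1.203, 36.9,74.2,0,0,0,1.203, 36.9,74.2,0,0,0,1.203, 36.9,74.2,0,0,0,1.203, 36.9,74.2,0,0,0,1.203, 36.9,74.2,0,0,0,1.203, 36.9,74.2,0,0,0,1.203, 36.9,74.2,0,0,0,1.203, 36.9,74.2,0,0,0,1.203]' 1 20
```

```text
time: 3.22
tcp_pos: [0.6035, 0.138, 0.2535]
tcp_rot: [-90.0, 0.0, -90.0]
contact_force: [0.8, 0.0, 0.4]
finger_gap: -0.004
```

```bash
python3 - <<'E'
from h import *
P=campose('wrist'); snap('wrist','w1.png')
for q in ['hood_handle','clip_seat','clip_mouth']:
    print(q,[(np.round(d['xyz'],3).tolist(),round(d['score'],2)) for d in spot_point('wrist',q)[:3]])
E
```

```text
hood_handle []
clip_seat []
clip_mouth [([0.602, 0.115, 0.078], 0.72)]
```

View pics/w1.png

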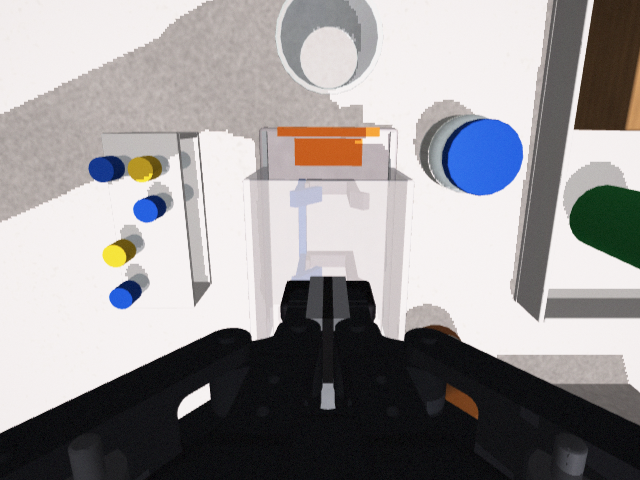

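Wrist view: the orange end is at (320,130), the blue jaw shows through the hood at (303,235), and the fingers hide the handle, as planned. Next I descend in front of the handle and push.

```bash
python3 -m jog '[0,0,-4,0,0,0, 0,0,-8,0,0,0, 0,0,-11,0,0,0, 0,0,-11.2,0,0,0, 0,0,-11.2,0,0,0, 0,-1,-11.2,0,0,0, 0,-2,-11.2,0,0,0, 0,-2.5,-11.2,0,0,0, 0,-3,-11.2,0,0,0, 0,-3.5,-11.2,0,0,0, 0,-4,-11.2,0,0,0, 0,-5,-11.2,0,0,0]'
```

```text
time: 4.42
tcp_pos: [0.603, 0.087, 0.1422]
tcp_rot: [-89.9, 0.1, -89.9]
contact_force: [0.5, 2.4, 1.3]
finger_gap: -0.001
```

```bash
python3 -m jog '[0,-1,0,0,0,0, 0,-2,0,0,0,0, 0,-3,0,0,0,0, 0,-4,0,0,0,0, 0,-5,0,0,0,0, 0,-6,0,0,0,0, 0,-7,0,0,0,0, 0,-8,0,0,0,0, 0,-9,0,0,0,0, 0,-9.7,0,0,0,0, 0,-10.2,0,0,0,0, 0,-10.5,0,0,0,0, 0,-10.5,0,0,0,0]'; python3 -m jog '[0,-0.2,0,0,0,0, 0,-0.4,0,0,0,0, 0,-0.6,0,0,0,0,0,-0.6,0,0,0,0]'; python3 -m jog '[0,-0.15,0,0,0,0, 0,-0.3,0,0,0,0, 0,-0.3,0,0,0,0]'
```

```text
time: 5.5
tcp_pos: [0.6026, -0.0209, 0.141]
tcp_rot: [-90.0, -0.1, -90.1]
contact_force: [-0.2, 0.2, -1.1]
finger_gap: -0.001
time: 5.83
tcp_pos: [0.6028, -0.0254, 0.1412]
tcp_rot: [-90.0, 0.0, -90.0]
contact_force: [0.1, 2.3, -1.5]
finger_gap: 0.0
time: 6.08
tcp_pos: [0.6027, -0.0255, 0.1413]
tcp_rot: [-90.0, 0.2, -89.9]
contact_force: [0.2, 6.2, -1.3]
finger_gap: 0.004
```

```bash
python3 -m jog '[0,1,0,0,0,0, 0,2,2,0,0,0, 0,2,6,0,0,0, 0,2,10,0,0,0, -1,-2,12,0,0,-0.1, -7.3,-29,12,0,0,-0.855, -7.3,-29,12,0,0,-0.855, -7.3,-29,12,0,0,-0.855, -7.3,-29,12,0,0,-0.855, -7.3,-29,12,0,0,-0.855, -7.3,-29,12,0,0,-0.855, -7.3,-29,12,0,0,-0.855, -7.3,-29,12,0,0,-0.855, -7.3,-29,12,0,0,-0.855,-7.3,-29,12,0,0,-0.855,-7.3,-29,12,0,0,-0.855]' -0.4 30; python3 - <<'E'
from h import *
s=state();print(s['tcp_pos'],s['tcp_rot'])
snap('wrist','w2.png');snap('top','t2.png'); snap('side','s2.png')
for q in ['tube_mid','tube_cap','rest']:
    print(q,[(np.round(d['xyz'],3).tolist(),round(d['score'],2)) for d in spot_point('wrist',q)[:3]])
for q in ['hood_handle','clip_seat','clip_mouth']:
  for c in ['top','side']:
    print(q,[(np.round(d['xyz'],3).tolist(),round(d['score'],2)) for d in spot_point(c,q)[:3]])
E
```

```text
time: 7.42
tcp_pos: [0.5304, -0.3168, 0.2616]
tcp_rot: [-90.0, 0.0, -138.8]
contact_force: [-0.4, 0.4, -0.4]
finger_gap: 0.702
[ 0.53042992 -0.31680843  0.26158479] [-8.99954687e+01  1.38023172e-02 -1.38829680e+02]
tube_mid [([0.733, -0.399, 0.018], 0.76), ([0.528, -0.314, 0.038], 0.69), ([0.578, -0.282, 0.034], 0.29)]
tube_cap [([0.581, -0.278, 0.033], 0.79), ([0.676, -0.423, 0.021], 0.74)]
rest []
hood_handle []
hood_handle [([0.606, -0.042, 0.129], 0.65)]
clip_seat [([0.604, 0.116, 0.044], 0.78)]
clip_seat [([0.604, 0.116, 0.047], 0.74), ([0.605, -0.043, 0.127], 0.54)]
clip_mouth [([0.603, 0.117, 0.078], 0.91)]
clip_mouth [([0.606, 0.113, 0.078], 0.85)]
```

View pics/w2.png

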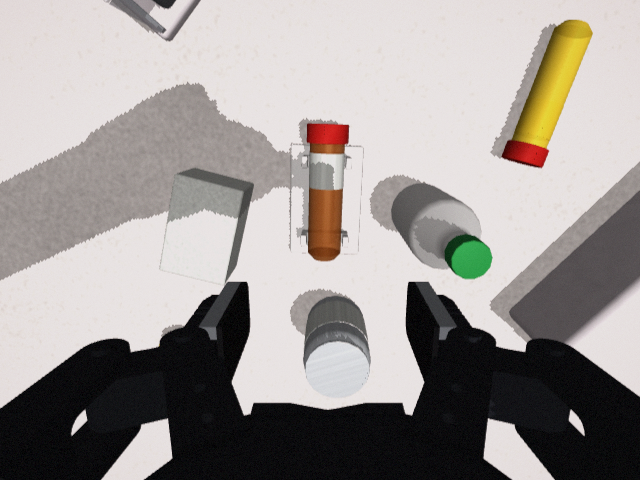

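View pics/t2.png

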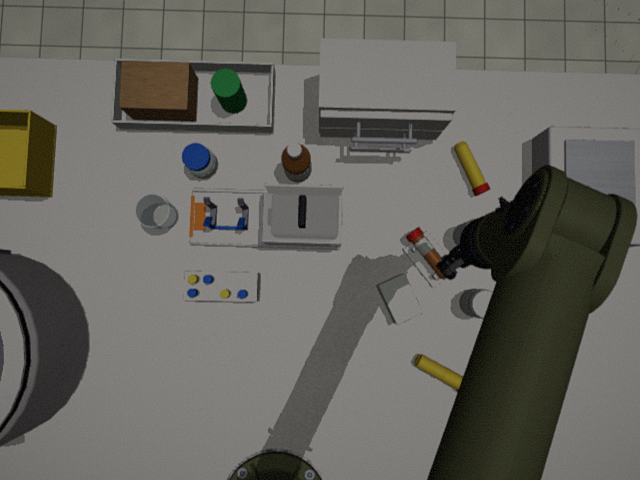

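Wrist view: the amber tube lies nearly vertical in the image, cap at (328,133) and tapered end at (324,257). The carton is at (205,225), the flask at (435,225) and the tin at (337,350). The top view shows the hood over the housing (handle at (303,211)) and the clip exposed at (228,215). I'll refine the tube pose by segmentation.

```bash
python3 - <<'E'
from h import *
P=campose('wrist')
im=cv2.imread('pics/w2.png'); hsv=cv2.cvtColor(im,cv2.COLOR_BGR2HSV)
for r in [125,130,135,140,150,160,200,210,220,230,240,250,255,258,260]:
    row=hsv[r,295:360]; m=np.where(row[:,1]>120)[0]+295
    if len(m): print(r,m.min(),m.max(),(m.min()+m.max()+1)/2, np.round(atz('wrist',((m.min()+m.max()+1)/2,r),.035,P),4))
# red cap centroid in three views
cs=[]
for n,f,box in [('wrist','w2.png',(100,160,290,370)),('top','top0.png',(220,260,395,440)),('side','side0.png',(170,220,280,335))]:
    i=cv2.cvtColor(cv2.imread('pics/'+f),cv2.COLOR_BGR2HSV); a,b,c,d=box
    s=i[a:b,c:d]; m=((s[...,0]<4)|(s[...,0]>175))&(s[...,1]>150)
    v,u=np.nonzero(m); cs.append(ray(n,(u.mean()+c+.5,v.mean()+a+.5),P if n=='wrist' else None)); print(n,u.mean()+c,v.mean()+a,m.sum())
print(tri(cs),tri(cs[:2]),tri(cs[1:]))
E
```

```text
125 307 348 328.0 [ 0.578 -0.274  0.035]
130 307 348 328.0 [ 0.5749 -0.2767  0.035 ]
135 307 347 327.5 [ 0.5715 -0.2791  0.035 ]
140 307 347 327.5 [ 0.5683 -0.2819  0.035 ]
150 310 343 327.0 [ 0.5617 -0.2871  0.035 ]
200 309 341 325.5 [ 0.5278 -0.3148  0.035 ]
210 309 340 325.0 [ 0.5206 -0.3204  0.035 ]
220 309 340 325.0 [ 0.5136 -0.3264  0.035 ]
230 308 340 324.5 [ 0.5062 -0.3322  0.035 ]
240 309 339 324.5 [ 0.4991 -0.3384  0.035 ]
250 308 339 324.0 [ 0.4915 -0.3444  0.035 ]
255 312 336 324.5 [ 0.4881 -0.3479  0.035 ]
258 314 333 324.0 [ 0.4856 -0.3495  0.035 ]
260 321 327 324.5 [ 0.4844 -0.3511  0.035 ]
wrist 327.01635220125786 133.47295597484276 795
top 414.0917431192661 234.25688073394497 109
side 293.53125 199.9375 32
[ 0.57150317 -0.27843838  0.04271224] [ 0.57233153 -0.27840222  0.04296849] [ 0.57111176 -0.27826038  0.04300631]
```

```bash
python3 -m jog '[-0.3,0.1,-3,0,0,-0.034, -0.3,0.1,-6,0,0,-0.034, -0.3,0.1,-9,0,0,-0.034, -0.3,0.1,-12,0,0,-0.034, -0.3,0.1,-15,0,0,-0.034, -0.3,0.1,-17,0,0,-0.034, -0.3,0.1,-19,0,0,-0.034, -0.3,0.1,-20.5,0,0,-0.034, -0.3,0.1,-21.5,0,0,-0.034, -0.3,0.1,-22.1,0,0,-0.034, -0.3,0.1,-22.1,0,0,-0.034, -0.3,0.1,-22.1,0,0,-0.034]'; python3 - <<'E'
from h import *
snap('wrist','w3.png')
E
```

```text
time: 9.02
tcp_pos: [0.5271, -0.3177, 0.0409]
tcp_rot: [-90.0, 0.0, -140.9]
contact_force: [-0.7, -0.2, -0.4]
finger_gap: 0.701
```

View pics/w3.png

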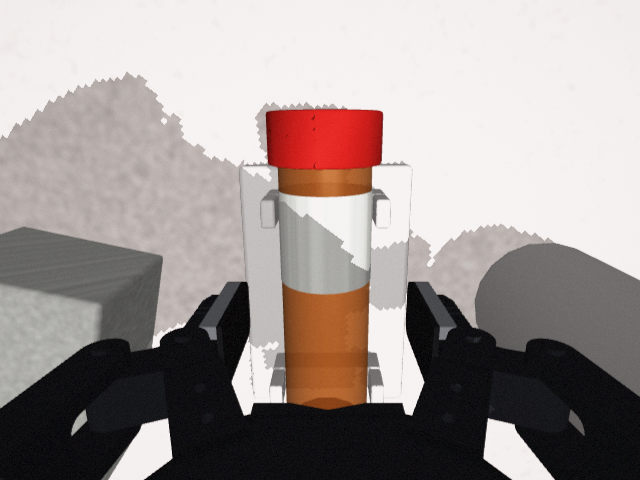

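The tube is centred between the pads: tube column 326, pads at 235 and 420. I'll close and lift.

```bash
python3 -m jog '[0,0,0,0,0,0,0,0,0,0,0,0,0,0,0,0,0,0,0,0,0,0,0,0,0,0,0,0,0,0,0,0,0,0,0,0]' 1 30; python3 -m jog '[0,0,1,0,0,0, 0,0,3,0,0,0, 0,0,6,0,0,0, 0,0,9,0,0,0, 0,0,12,0,0,0, 0,0,15,0,0,0, 0,0,18,0,0,0, 0,0,18,0,0,0]'; python3 - <<'E'
from h import *
s=state();print(s['tcp_pos'],s['tcp_rot'])
snap('wrist','w4.png')
for q in ['tube_mid','tube_cap']:
  for c in ['wrist']:
    print(q,[(np.round(d['xyz'],3).tolist(),round(d['score'],2)) for d in spot_point(c,q)[:3]])
E
```

```text
time: 9.57
tcp_pos: [0.5272, -0.3179, 0.0414]
tcp_rot: [-89.9, 0.0, -140.9]
contact_force: [-0.8, 0.4, 5.9]
finger_gap: 0.34
time: 10.23
tcp_pos: [0.5297, -0.3188, 0.2279]
tcp_rot: [-89.4, 0.2, -140.9]
contact_force: [0.5, 0.2, -0.3]
finger_gap: 0.335
[ 0.52965156 -0.31879164  0.22787649] [ -89.37984977    0.1944733  -140.92720611]
tube_mid [([0.732, -0.398, 0.016], 0.96), ([0.53, -0.316, 0.224], 0.69)]
tube_cap [([0.678, -0.422, 0.018], 0.57)]
```

View pics/w4.png

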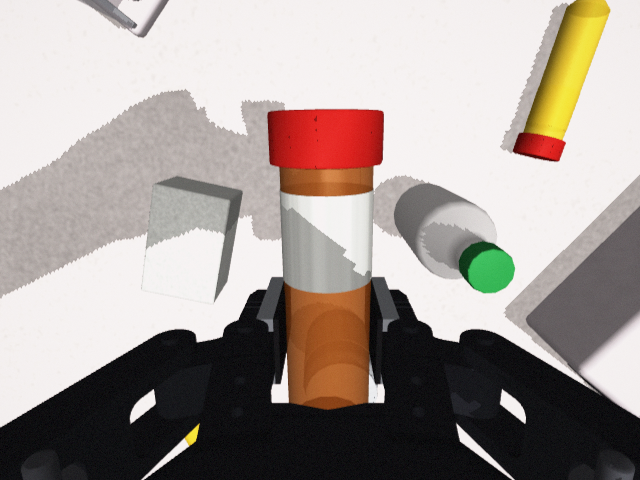

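```bash
python3 - <<'E'
from h import *
c=get_calibration('wrist');T=c['T_tool_cam']
def tool(u,v,y):
    d=T[:3,:3]@np.array([(u-c['cx'])/c['fx'],-(v-c['cy'])/c['fy'],-1]);o=T[:3,3]; return np.round((o+d*(y-o[1])/d[1])*1000,1)
for r in (110,166): print(r,tool(326,r,-.015),tool(326,r,.003),tool(326,r,.0))
im=cv2.cvtColor(cv2.imread('pics/w4.png'),cv2.COLOR_BGR2HSV)
for r in (120,130,150,160,175,185,300,330,350):
    m=np.where((im[r,275:390,1]>120)&(im[r,275:390,2]>60))[0]+275; m=m[(m>260)&(m<392)]
    if len(m): print(r,m.min(),m.max(),tool((m.min()+m.max()+1)/2,r,.003))
E
```

```text
110 [-69.2 -15.   -2.8] [-69.9   3.   -2.8] [-69.8  -0.   -2.8]
166 [-55.  -15.   -2.8] [-53.2   3.   -2.9] [-53.5   0.   -2.8]
120 275 383 [-67.    3.   -1.8]
130 275 382 [-64.1   3.   -1.9]
150 275 382 [-58.1   3.   -1.9]
160 275 381 [-55.1   3.   -2.1]
175 280 372 [-50.4   3.   -2.7]
185 281 372 [-47.3   3.   -2.5]
300 286 369 [-8.   3.  -2.2]
330 287 369 [ 3.4  3.  -2. ]
350 287 368 [11.2  3.  -2.2]
```

```bash
python3 -m jog '[1.2,4,0,0,0,0.08, 2,7.5,0,0,0,0.16, 2.6,11,0,0,0,0.24, 3.2,14.5,0,0,0,0.32, 3.8,18,0,0,0,0.40, 4.4,21.5,0,0,0,0.48, 5,25,0,0,0,0.56, 5.6,28.5,0,0,0,0.64, 6.2,32,0,0,0,0.72, 6.8,35.5,0,0,0,0.8, 7.2,39,0,0,0,0.86, 7.3,41.5,0,0,0,0.889, 7.4,43,0,0,0,0.889, 7.4,43.2,0,0,0,0.889, 7.4,43.2,-2,0,0,0.889, 7.4,43.2,-4,0,0,0.889, 7.4,43.2,-6,0,0,0.889, 7.4,43.2,-7,0,0,0.889, 7.4,43.2,-7,0,0,0.889]'; python3 - <<'E'
from h import *
s=state();print(s['tcp_pos'],s['tcp_rot'])
snap('wrist','w5.png');snap('top','t5.png'); snap('side','s5.png')
for q in ['tube_mid','tube_cap','clip_mouth','clip_seat']:
  for c in ['wrist','side','top']:
    print(q,c,[(np.round(d['xyz'],3).tolist(),round(d['score'],2)) for d in spot_point(c,q)[:3]])
im=cv2.imread('pics/side0.png')
im=cv2.imread('pics/s5.png'); cv2.imwrite('pics/s5c.png',cv2.resize(im[200:370,200:370],None,fx=3.5,fy=3.5,interpolation=cv2.INTER_CUBIC))
E
```

```text
time: 11.97
tcp_pos: [0.5986, 0.1122, 0.1466]
tcp_rot: [-90.4, -0.1, -90.1]
contact_force: [-0.3, -0.6, -0.5]
finger_gap: 0.342
[0.59857484 0.11220626 0.14659463] [-9.03768723e+01 -9.00033073e-02 -9.00871811e+01]
tube_mid wrist [([0.595, 0.115, 0.144], 0.71)]
tube_mid side [([0.599, 0.116, 0.143], 0.97), ([0.73, -0.404, 0.017], 0.68), ([0.287, -0.337, 0.017], 0.6)]
tube_mid top [([0.288, -0.337, 0.02], 0.81), ([0.602, 0.114, 0.142], 0.73), ([0.732, -0.397, 0.017], 0.65)]
tube_cap wrist [([0.602, 0.173, 0.137], 0.87)]
tube_cap side [([0.604, 0.177, 0.141], 0.91), ([0.263, -0.388, 0.019], 0.77), ([0.527, -0.321, -0.0], 0.34)]
tube_cap top [([0.677, -0.426, 0.021], 0.97)]
clip_mouth wrist []
clip_mouth side [([0.604, 0.116, 0.074], 0.88)]
clip_mouth top [([0.605, 0.116, 0.078], 0.82)]
clip_seat wrist []
clip_seat side [([0.602, 0.119, 0.046], 0.63)]
clip_seat top [([0.578, -0.393, -0.003], 0.74), ([0.608, 0.114, 0.042], 0.62)]
```

View pics/w5.png

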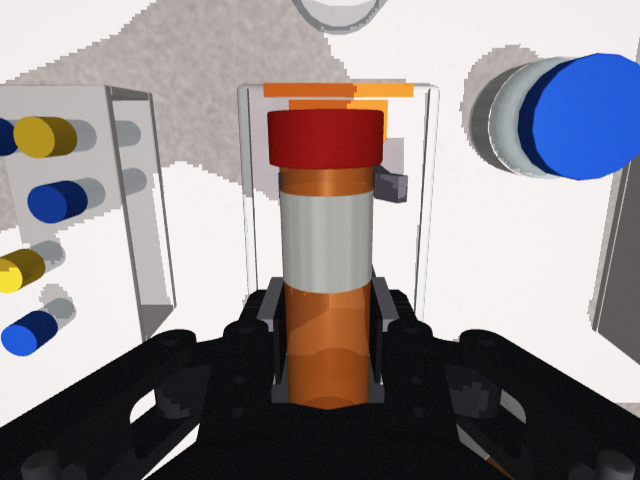

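View pics/s5c.png

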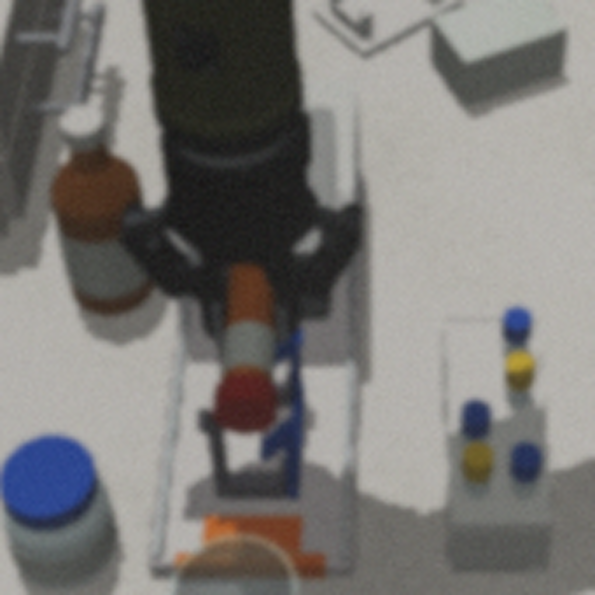

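```bash
python3 -m jog '[0,0,0,0,0,0,0,0,0,0,0,0]'; python3 - <<'E'
from h import *
im=cv2.imread('pics/w5.png'); cv2.imwrite('pics/w5c.png',cv2.resize(im[70:270,220:450],None,fx=3,fy=3,interpolation=cv2.INTER_CUBIC))
E
```

```text
time: 12.88
tcp_pos: [0.6007, 0.1144, 0.1503]
tcp_rot: [-90.0, -0.0, -90.0]
contact_force: [-0.4, 0.0, -0.2]
finger_gap: 0.339
```

View pics/w5c.png

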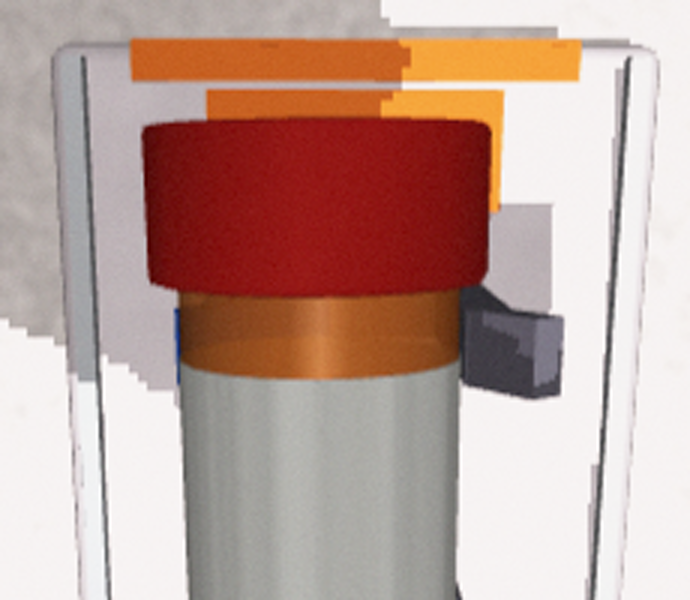

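```bash
python3 - <<'E'
from h import *
c=get_calibration('wrist');T=c['T_tool_cam']
W=np.eye(4);W[:3,:3]=Rn.from_euler('xyz',[-90.377,-.09,-90.087],degrees=True).as_matrix();W[:3,3]=[0.59857,0.11221,0.14659]
M=W@T;P=(c,M[:3,:3],M[:3,3])
print('orange',atz('wrist',(338.7,90),.016,P))
print('base corner edges',atz('wrist',(338.8,84),.016,P))
print('tubecap',atz('wrist',(326,140),.1436,P),'at tube', atz('wrist',(328,330),.1436,P))
# prong inner/outer: crop (562,316..395),(465,..)
print('prong',atz('wrist',(220+462/3,70+385/3),.095,P),atz('wrist',(220+562/3,70+395/3),.095,P))
E
```

```text
orange [0.60304684 0.19979804 0.016     ]
base corner edges [0.60308689 0.20319323 0.016     ]
tubecap [0.5965271  0.17525416 0.1436    ] at tube [0.59705793 0.11076606 0.1436    ]
prong [0.61722066 0.14827626 0.095     ] [0.63201056 0.14677288 0.095     ]
```

```bash
python3 -m jog '[0.2,0,-0.5,0,0,0, 0.4,0,-2,0,0,0, 0.4,0,-3.5,0,0,0, 0.4,0,-5,0,0,0, 0.4,0,-5.8,0,0,0, 0.4,0,-6.2,0,0,0, 0.4,0,-6.2,0,0,0, 0.4,0,-6.2,0,0,0]'; python3 -m jog '[0,0,-0.1,0,0,0, 0,0,-0.2,0,0,0, 0,0,-0.3,0,0,0, 0,0,-0.3,0,0,0, 0,0,-0.3,0,0,0]';  python3 - <<'E'
from h import *
s=state();print(s['tcp_pos'],s['tcp_rot'],s['contact_force'])
snap('wrist','w6.png'); im=snap('side','s6.png')
im=cv2.imread('pics/s6.png'); cv2.imwrite('pics/s6c.png',cv2.resize(im[230:370,220:330],None,fx=4,fy=4,interpolation=cv2.INTER_CUBIC))
E
```

```text
time: 13.55
tcp_pos: [0.6044, 0.1146, 0.0882]
tcp_rot: [-90.0, 0.0, -90.0]
contact_force: [-0.2, -1.0, -0.6]
finger_gap: 0.341
time: 13.97
tcp_pos: [0.6047, 0.1147, 0.086]
tcp_rot: [-90.0, 0.0, -90.0]
contact_force: [-3.7, -0.0, 4.0]
finger_gap: 0.338
[0.6047271  0.11470552 0.0860004 ] [-8.99770035e+01  3.70988575e-03 -9.00133597e+01] [-3.68078168 -0.02976472  4.00209121]
```

View pics/w6.png

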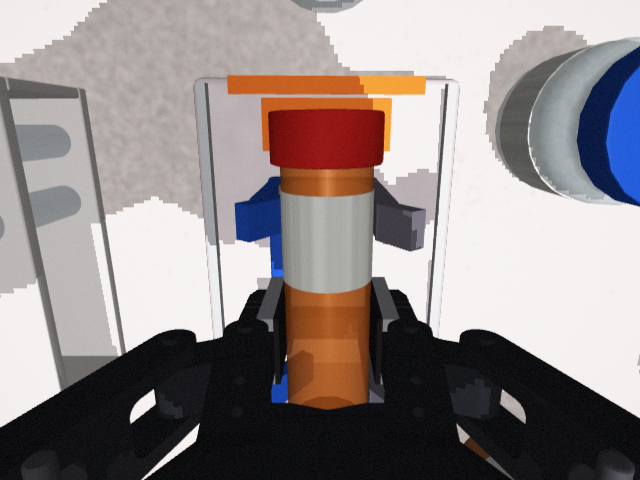

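View pics/s6c.png

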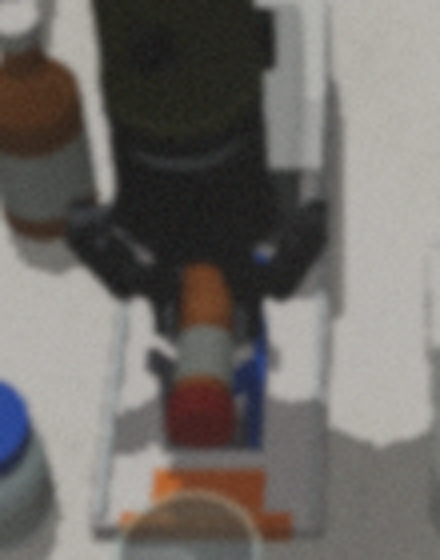

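Contact force is −3.7 N in x and +4 N in z, so the tube is touching the +x prong's lead-in. I'll shift it slightly to −x.

```bash
python3 -m jog '[-0.1,0,0.1,0,0,0, -0.15,0,0.1,0,0,0, -0.15,0,0.1,0,0,0,-0.15,0,0.1,0,0,0]'; python3 -m jog '[0,0,-0.1,0,0,0,0,0,-0.2,0,0,0,0,0,-0.3,0,0,0,0,0,-0.4,0,0,0,0,0,-0.4,0,0,0]'
```

```text
time: 14.4
tcp_pos: [0.6042, 0.1144, 0.0866]
tcp_rot: [-89.9, 0.0, -90.0]
contact_force: [2.7, -0.3, 0.7]
finger_gap: 0.34
time: 14.82
tcp_pos: [0.6046, 0.1146, 0.0839]
tcp_rot: [-89.8, 0.0, -90.0]
contact_force: [1.1, -0.6, 6.5]
finger_gap: 0.342
```

Now it rests on the jaw (fz 6.5 N, small fx). I'll ease up 1 mm and release.

```bash
python3 -m jog '[0,0,0.1,0,0,0,0,0,0.1,0,0,0]'; python3 -m jog '[0,0,0,0,0,0,0,0,0,0,0,0,0,0,0,0,0,0,0,0,0,0,0,0,0,0,0,0,0,0,0,0,0,0,0,0]' -0.4;  python3 - <<'E'
from h import *
s=state();print(s['tcp_pos'],s['contact_force'])
snap('wrist','w7.png'); im=snap('side','s7.png')
for q in ['tube_mid','tube_cap']:
  for c in ['wrist','side']:
    print(q,c,[(np.round(d['xyz'],3).tolist(),round(d['score'],2)) for d in spot_point(c,q)[:2]])
im=cv2.imread('pics/s7.png'); cv2.imwrite('pics/s7c.png',cv2.resize(im[230:370,220:330],None,fx=4,fy=4,interpolation=cv2.INTER_CUBIC))
E
```

```text
time: 14.98
tcp_pos: [0.6045, 0.1145, 0.084]
tcp_rot: [-89.8, 0.0, -90.0]
contact_force: [4.8, 0.4, 3.1]
finger_gap: 0.342
time: 15.48
tcp_pos: [0.6028, 0.1144, 0.083]
tcp_rot: [-90.1, -0.0, -90.0]
contact_force: [-0.3, -1.2, 0.8]
finger_gap: 0.706
[0.60276246 0.11441094 0.08301011] [-0.28010738 -1.24049907  0.82079823]
tube_mid wrist [([0.604, 0.117, 0.081], 0.69)]
tube_mid side [([0.291, -0.334, 0.019], 0.89), ([0.602, 0.118, 0.077], 0.66)]
tube_cap wrist [([0.607, 0.176, 0.077], 0.62)]
tube_cap side [([0.262, -0.39, 0.018], 0.75), ([0.607, 0.181, 0.077], 0.58)]
```

View pics/w7.png

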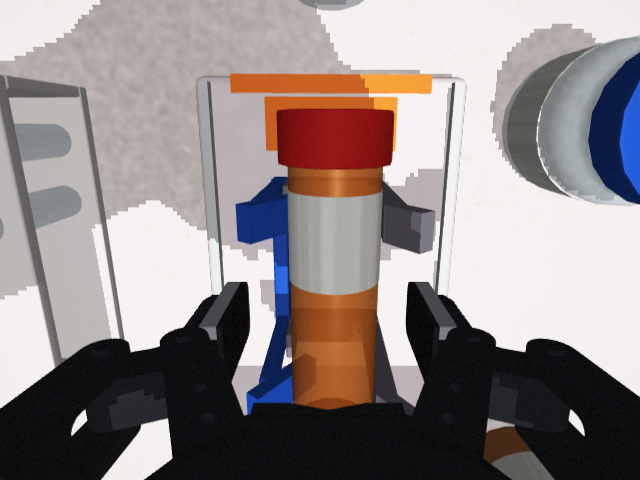

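View pics/s7c.png

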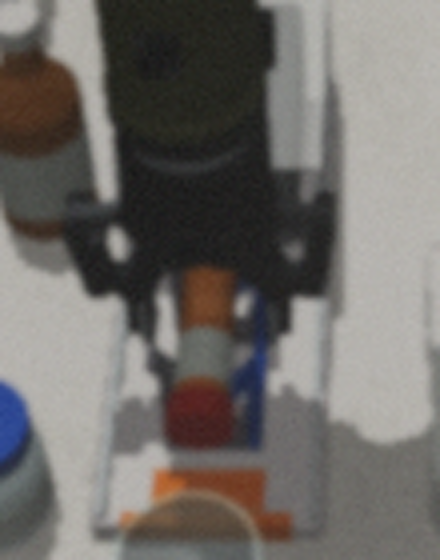

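The tube is in the mouth, cap to the orange end, with clear gaps to both pads: tube at cols 288–382, pads at 248 and 408. Next I raise, shut the fingers, and press on the middle.

```bash
python3 -m jog '[0,0,1,0,0,0, 0.1,0.1,3,0,0,0, 0.2,0.2,5.2,0,0,0, 0.2,0.2,5.2,0,0,0]'; python3 -m jog '[0,0,0,0,0,0,0,0,0,0,0,0,0,0,0,0,0,0,0,0,0,0,0,0,0,0,0,0,0,0,0,0,0,0,0,0]' 1 30; python3 -m jog '[0,0,-0.6,0,0,0, 0,0,-1.2,0,0,0, 0,0,-1.5,0,0,0, 0,0,-1.8,0,0,0, 0,0,-2.1,0,0,0, 0,0,-2.1,0,0,0]'
```

```text
time: 16.12
tcp_pos: [0.608, 0.1179, 0.1406]
tcp_rot: [-89.6, 0.1, -90.0]
contact_force: [0.9, 1.0, 0.3]
finger_gap: 0.701
time: 16.62
tcp_pos: [0.6049, 0.1163, 0.1348]
tcp_rot: [-90.1, -0.0, -90.0]
contact_force: [0.3, 0.9, 0.1]
finger_gap: 0.001
time: 17.12
tcp_pos: [0.6053, 0.1165, 0.1143]
tcp_rot: [-90.0, -0.0, -90.0]
contact_force: [0.6, 0.1, -0.1]
finger_gap: -0.002
```

```bash
python3 -m jog '[0,0,-0.2,0,0,0, 0,0,-0.4,0,0,0, 0,0,-0.6,0,0,0, 0,0,-0.8,0,0,0, 0,0,-1,0,0,0,0,0,-1,0,0,0]'; python3 -m jog '[0,0,-0.2,0,0,0, 0,0,-0.4,0,0,0, 0,0,-0.6,0,0,0, 0,0,-0.8,0,0,0, 0,0,-1,0,0,0,0,0,-1,0,0,0]'
```

```text
time: 17.62
tcp_pos: [0.6079, 0.117, 0.1077]
tcp_rot: [-89.6, 0.0, -90.0]
contact_force: [-0.4, -1.2, 12.6]
finger_gap: -0.003
time: 18.12
tcp_pos: [0.6051, 0.1165, 0.0941]
tcp_rot: [-90.0, -0.0, -90.0]
contact_force: [-0.8, -1.3, -0.8]
finger_gap: 0.0
```

```bash
python3 -m jog '[0,0,-0.3,0,0,0, 0,0,-0.6,0,0,0, 0,0,-0.8,0,0,0, 0,0,-1,0,0,0, 0,0,-1.1,0,0,0, 0,0,-1.2,0,0,0, 0,0,-1.2,0,0,0]'
```

```text
time: 18.7
tcp_pos: [0.6053, 0.1164, 0.0822]
tcp_rot: [-90.0, 0.0, -90.0]
contact_force: [-0.3, -0.8, -0.3]
finger_gap: -0.005
```

```bash
python3 -m jog '[0,0,-0.1,0,0,0, 0,0,-0.2,0,0,0, 0,0,-0.3,0,0,0,0,0,-0.3,0,0,0,0,0,-0.3,0,0,0]'; python3 - <<'E'
from h import *
snap('wrist','w8.png'); im=snap('side','s8.png')
im=cv2.imread('pics/s8.png'); cv2.imwrite('pics/s8c.png',cv2.resize(im[230:370,220:330],None,fx=4,fy=4,interpolation=cv2.INTER_CUBIC))
E
```

```text
time: 19.12
tcp_pos: [0.6061, 0.1165, 0.0818]
tcp_rot: [-89.9, -0.1, -90.0]
contact_force: [-3.7, -3.1, 15.4]
finger_gap: -0.001
```

View pics/w8.png

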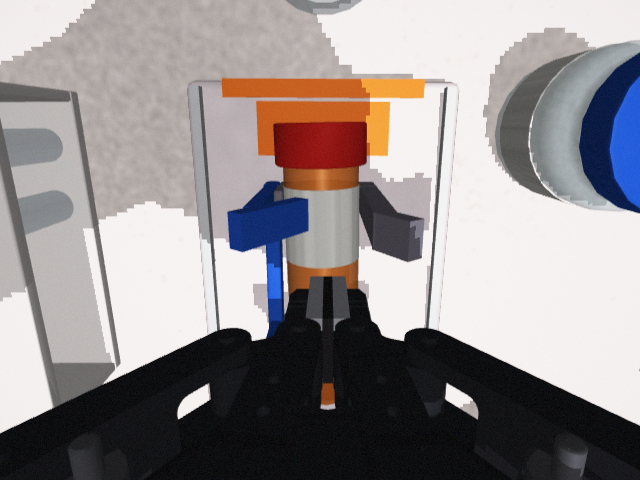

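View pics/s8c.png

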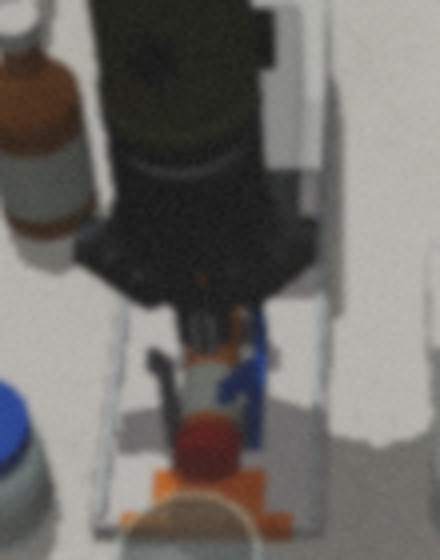

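The tube is home: the blue nose covers it (wrist (270,222)) and 15 N at tip height 0.060 m shows it has bottomed. Next I raise and move to the −y side of the handle.

```bash
python3 -m jog '[0,0,2,0,0,0, 0,0,6,0,0,0, 0,0,10,0,0,0, 0,0,12.2,0,0,0, -0.2,-4,12.2,0,0,0, -0.2,-8,12.2,0,0,0, -0.2,-12,12.2,0,0,0, -0.2,-16,12.2,0,0,0, -0.2,-19,12.2,0,0,0, -0.2,-20.6,12.2,0,0,0, -0.2,-20.6,12.2,0,0,0]'; python3 - <<'E'
from h import *
snap('wrist','w9.png'); snap('side','s9.png'); snap('top','t9.png')
for q in ['tube_mid','tube_cap','clip_seat','hood_handle']:
  for c in ['wrist','side','top']:
    print(q,c,[(np.round(d['xyz'],3).tolist(),round(d['score'],2)) for d in spot_point(c,q)[:2]])
im=cv2.imread('pics/s9.png'); cv2.imwrite('pics/s9c.png',cv2.resize(im[200:370,200:330],None,fx=4,fy=4,interpolation=cv2.INTER_CUBIC)[:600])
E
```

```text
time: 20.13
tcp_pos: [0.6027, -0.096, 0.2004]
tcp_rot: [-90.1, -0.1, -90.5]
contact_force: [0.9, -0.6, -0.2]
finger_gap: -0.006
tube_mid wrist []
tube_mid side [([0.288, -0.335, 0.015], 0.83), ([0.733, -0.402, 0.019], 0.74)]
tube_mid top [([0.604, 0.116, 0.046], 0.87), ([0.734, -0.395, 0.018], 0.83)]
tube_cap wrist []
tube_cap side [([0.605, 0.178, 0.044], 0.91), ([0.264, -0.388, 0.017], 0.79)]
tube_cap top [([0.259, -0.388, 0.024], 0.75), ([0.676, -0.426, 0.021], 0.56)]
clip_seat wrist []
clip_seat side [([0.604, 0.118, 0.047], 0.62)]
clip_seat top []
hood_handle wrist [([0.607, -0.042, 0.135], 0.58)]
hood_handle side [([0.601, -0.042, 0.129], 0.95)]
hood_handle top [([0.599, -0.046, 0.124], 0.92)]
```

View pics/w9.png

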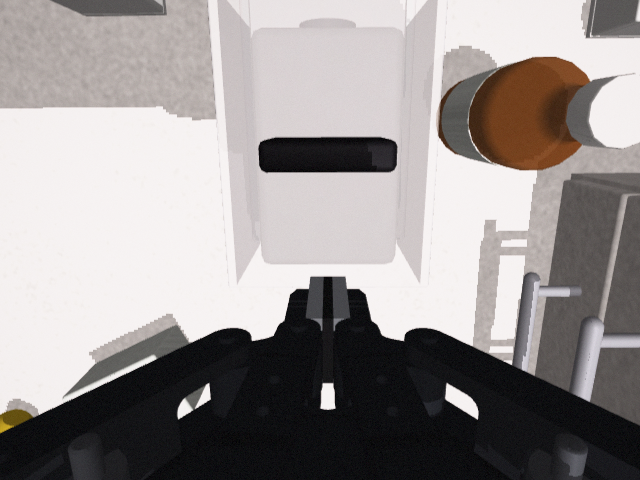

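View pics/s9c.png

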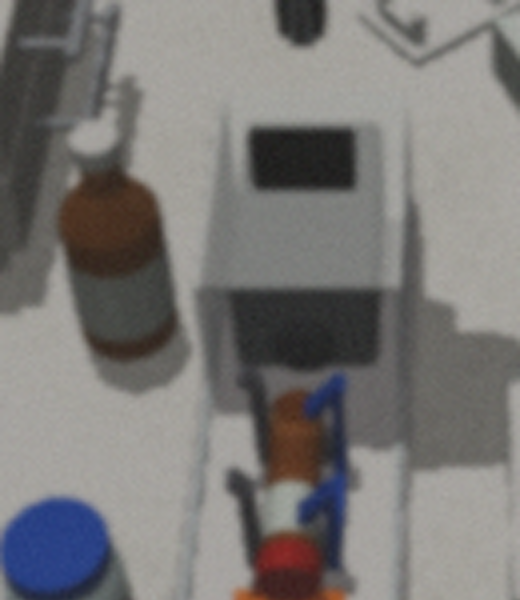

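The seated tube reads (0.604, 0.116, 0.046) m and both blue noses are over it. The fingers are behind the handle, which is at wrist (328,155). I'll go down and push it shut.

```bash
python3 -m jog '[0,0,-2,0,0,0, 0,0,-5,0,0,0, 0,0,-6,0,0,0, 0,0,-6,0,0,0, 0,1,-6,0,0,0, 0,1.8,-6,0,0,0, 0,2.3,-6,0,0,0, 0,2.8,-6,0,0,0, 0,3.3,-6,0,0,0, 0,4,-6,0,0,0, 0,5,-6,0,0,0, 0,6,-6,0,0,0, 0,7,-6,0,0,0, 0,8,-6,0,0,0,0,9,-6,0,0,0, 0,10,-6,0,0,0]'; python3 -m jog '[0,1,0,0,0,0, 0,2,0,0,0,0, 0,3,0,0,0,0, 0,4,0,0,0,0, 0,5,0,0,0,0, 0,6,0,0,0,0, 0,6.8,0,0,0,0, 0,7.4,0,0,0,0, 0,7.8,0,0,0,0, 0,8,0,0,0,0, 0,8,0,0,0,0, 0,8,0,0,0,0]'
```

```text
time: 22.22
tcp_pos: [0.6032, 0.0117, 0.1413]
tcp_rot: [-90.0, -0.0, -90.0]
contact_force: [2.2, -2.8, 1.1]
finger_gap: 0.001
time: 23.22
tcp_pos: [0.6025, 0.0911, 0.141]
tcp_rot: [-90.1, 0.0, -90.0]
contact_force: [-0.2, -1.1, 0.0]
finger_gap: 0.001
```

```bash
python3 -m jog '[0,0.2,0,0,0,0, 0,0.4,0,0,0,0, 0,0.6,0,0,0,0,0,0.6,0,0,0,0]';python3 -m jog '[0,0.15,0,0,0,0, 0,0.3,0,0,0,0, 0,0.3,0,0,0,0]'
```

```text
time: 23.55
tcp_pos: [0.6027, 0.0965, 0.141]
tcp_rot: [-90.1, -0.0, -90.0]
contact_force: [-1.5, -2.8, -1.0]
finger_gap: -0.0
time: 23.8
tcp_pos: [0.6028, 0.0987, 0.141]
tcp_rot: [-90.1, -0.1, -90.0]
contact_force: [-2.9, -3.3, 0.4]
finger_gap: 0.0
```

```bash
python3 -m jog '[0,0.15,0,0,0,0, 0,0.3,0,0,0,0, 0,0.3,0,0,0,0]'
```

```text
time: 24.05
tcp_pos: [0.6028, 0.0988, 0.141]
tcp_rot: [-90.1, -0.3, -90.1]
contact_force: [-4.2, -8.9, 2.8]
finger_gap: 0.006
```

At the stop (8.9 N, no movement). I'll back off, retreat and check.

```bash
python3 -m jog '[0,-1,0,0,0,0, 0,-2.5,0,0,0,0, 0,-4,1,0,0,0, 0,-5,5,0,0,0, 0,-6,9,0,0,0, 0,-9,12,0,0,0, -3,-13,12,0,0,0, -6,-17,12,0,0,0, -8,-20,12,0,0,0, -8,-22,12,0,0,0,-8,-22,12,0,0,0,-8,-22,12,0,0,0]'; python3 - <<'E'
from h import *
snap('side','s10.png'); snap('top','t10.png')
for q in ['tube_mid','tube_cap','clip_seat','hood_handle','bottle','rack','jar','beaker','flask','carton','tin']:
  for c in ['side','top']:
    print(q,c,[(np.round(d['xyz'],3).tolist(),round(d['score'],2)) for d in spot_point(c,q)[:2]])
a=cv2.resize(cv2.imread('pics/s10.png')[200:370,200:330],None,fx=3,fy=3); b=cv2.resize(cv2.imread('pics/t10.png')[170:260,180:290],None,fx=3.5,fy=3.5)
o=np.zeros((510,775,3),np.uint8); o[:510,:390]=a; o[:315,390:775]=b; cv2.imwrite('pics/f10.png',o)
print(state()['contact_force'],state()['joint_velocities'])
E
```

```text
time: 25.05
tcp_pos: [0.5234, -0.1193, 0.2619]
tcp_rot: [-89.9, -0.0, -90.2]
contact_force: [0.4, 0.5, 0.2]
finger_gap: 0.001
tube_mid side [([0.731, -0.4, 0.014], 0.66), ([0.286, -0.332, 0.014], 0.6)]
tube_mid top [([0.29, -0.334, 0.018], 0.87), ([0.732, -0.399, 0.018], 0.82)]
tube_cap side [([0.677, -0.425, 0.02], 0.84), ([0.605, 0.179, 0.043], 0.79)]
tube_cap top [([0.676, -0.426, 0.018], 0.76), ([0.26, -0.385, 0.022], 0.61)]
clip_seat side [([0.608, 0.118, -0.0], 0.19)]
clip_seat top []
hood_handle side [([0.602, 0.115, 0.129], 0.68), ([0.577, -0.391, -0.006], 0.47)]
hood_handle top [([0.601, 0.116, 0.125], 0.87), ([0.604, 0.113, 0.003], 0.6)]
bottle side [([0.719, -0.025, 0.001], 0.73)]
bottle top [([0.713, -0.032, 0.0], 0.64)]
rack side [([0.453, 0.126, -0.0], 0.98)]
rack top [([0.461, 0.123, -0.0], 0.98)]
jar side [([0.723, 0.179, 0.003], 0.67)]
jar top [([0.722, 0.178, -0.0], 0.79)]
beaker side [([0.61, 0.259, -0.004], 0.83)]
beaker top [([0.605, 0.255, -0.0], 0.73)]
flask side [([0.578, -0.392, -0.001], 0.77)]
flask top [([0.577, -0.39, -0.001], 0.88)]
carton side [([0.437, -0.252, -0.002], 0.82)]
carton top [([0.438, -0.249, -0.003], 0.8)]
tin side [([0.432, -0.41, 0.0], 0.6)]
tin top [([0.432, -0.414, -0.001], 0.85), ([0.603, 0.118, 0.126], 0.2)]
[-0.00183043  0.15959442  0.17621795] [-0.05658212  0.095374   -0.00585955 -0.01215057  0.12461452  0.12300397
 -0.01323369]
```

View pics/f10.png

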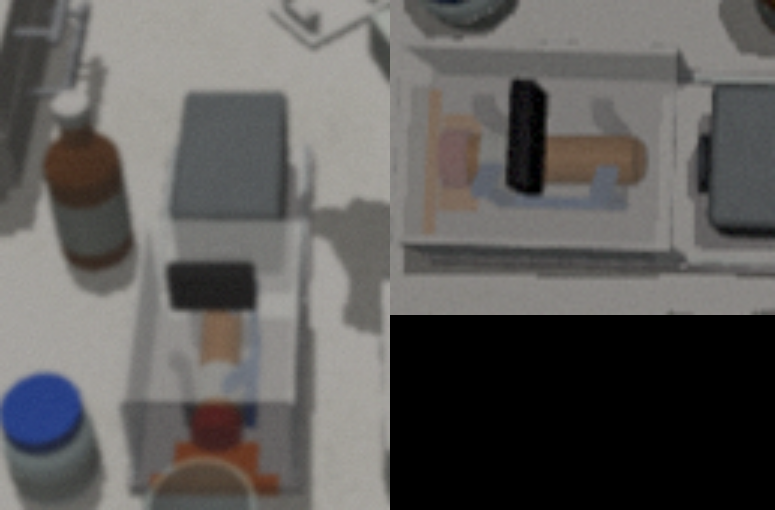

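The hood is shut with its handle at y = 0.1155, over the seat. The tube sits in the clip with its cap at the orange end, and every bystander is where it started.

```bash
python3 -c "
from workcell import *
print(job_done())"
```

```text
the job is handed in; nothing more can be done
None
```

The job is done and handed in at about 26 s of the 64 s allowed; no verdict was reported.

**What I did:**
- I pushed the hood open against its stop.
- I gripped the amber tube from its rest, laid it in the clip's mouth with the cap to the orange end, and released it.
- I pressed it home with shut fingers. About 12.6 N was measured during the press, then it bottomed at 15 N with the fingertips 60 mm above the table.
- I pushed the hood shut against its stop and moved the arm clear.

**Last checks:**
- **Tube:** with the hood still open, it read (0.604, 0.116, 0.046) m against a seat at about (0.604, 0.116, 0.045) m. With the hood shut, `spot_point` no longer found `tube_mid`. The cap still read (0.605, 0.179, 0.043) m, and the tube showed in place through the clear hood.
- **Jaw:** both blue noses were over the tube in the pictures. I had no direct reading of the jaw angle.
- **Hood:** the handle was at y = 0.115–0.116 m, centred over the clip.
- **Bystanders:** all seven were within the few-millimetre measurement scatter of where they started.
- **Disagreements:** on first lowering, the tube touched the +x prong (about 4 N), so I shifted it 1.5 mm in −x. The wrist camera's sideways reading was about 2 mm off from the others.

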